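# Lock the gauge transit case with hasp and pin

## Task

Get the grey gauge case ready for carrying: shut its lid fully, swing the hasp over flat so that the staple stands up through its slot, then work the T-handled locking pin through the staple, over the hasp, without forcing it, until its handle is right up against the staple. Leave the pin in place, and do not shift or knock over the other things on the bench.

Things in the scene. Friction and masses are not known exactly. Their poses are not given: they have to be found in the camera images.
- gauge_case: the grey steel transit case, fixed to the bench, 200 (its x) x 300 (its y) x 85 mm high; origin at the centre of its underside, z up. Its level top is a fixed deck from y = -150 to -30 mm and a hinged lid from y = -30 to +150 mm; both tops are 85 mm above the bench when the lid is shut. The staple stands on the deck at x = 0, y = -94 to -76 mm.
- lid (a joint): opening angle of the lid in rad, 0 = shut, up to 1.2. It turns about a line parallel to the case's x at y = +150 mm, 79 mm above the bench; its free edge (y = -30 mm when shut) rises as it opens. The lid is a slab 8 mm thick. A stiff hinge holds it where it is left; 3 to 8 N down on the free edge move it.
- lid_edge (a point): middle of the lid's free edge, on its top face
- hasp (a joint): swing angle of the hasp against the lid in rad: 0 = swung fully over onto the deck, about 1.5 = standing square to the lid, up to 2.7 = folded back over the lid. It turns about a line parallel to the case's x through point hasp_hinge. Friction holds it where it is left; 1 to 2 N at its end move it.
- hasp_hinge (a point): middle of the hasp's hinge axis, on the lid 18 mm behind its free edge (with the lid shut: x = 0, y = -12 mm, z = 91 mm in the case's frame)
- hasp_tip (a point): middle of the free end of the hasp's leaf, 118 mm from the hinge axis, at mid thickness. The leaf is a strip of spring steel 44 mm wide (along the case's x), 4 mm thick, with a slot 50 mm long and 14 mm wide, centred 73 mm from the hinge axis, through which the staple passes.
- hasp_leaf (a joint): spring bending of the leaf in rad, 0 = unbent: with the hasp at 0 it then rises 0.085 rad from the hinge and beside the staple its top is about 99 mm above the bench. 0.085 = pressed level, to its stop, its top 93 mm above the bench: this takes 5 to 6 N pressing down beside the staple. About 0.05 to 0.06 with the pin in.
- staple_mid (a point): nominal place of the staple, at the pushed-in pin's axis, 101 mm above the bench. Its plate is slotted: the staple is clamped up to 9 mm to either side of this along the case's y, to be found by sight or touch. It is an upright loop of 6 mm round bar in the case's y-z plane; passage along x, 16 mm wide, inner top at 107 mm: 8 mm free over the unbent leaf, 14 over the leaf pressed level.
- lock_pin: the loose steel locking pin with a T handle, 0.1 kg, lying flat at the start. Shaft 12 mm thick; origin where the axes of shaft and handle cross (6 mm above the bench while it lies), x along the shaft to its tip, 68 mm away. The last 18 mm taper to a blunt point 4.4 mm thick. The handle is a 12 mm round bar, 44 mm long over all, along y.
- pin_tip (a point): the blunt point of the pin, on its axis
- pin_neck (a point): the point of the pin's axis 9 mm from its origin towards the tip: it lies in the plane of the staple loop when the handle is up against the staple. The pin may go in from either side; between leaf and loop it slides under a push of some 5 to 15 N.
- thumbscrew: a bystander: brass knurled thumbscrew standing on its head, 22 mm across, 43 mm tall; origin at the centre of its underside
- plug_gauge: a bystander: double-ended plug gauge lying flat, no cross bar, 116 mm long, 25 mm across; origin under its middle, x along it
- v_block: a bystander: dark steel V-block 60 x 50 x 42 mm; origin at the centre of its underside
- oil_bottle: a bystander: white oil bottle, 48 mm across, 130 mm tall; origin at the centre of its underside
- ring_gauge: a bystander: flat steel ring gauge, 64 mm across, 20 mm thick; origin at the centre of its underside
- screwdriver: a bystander: screwdriver with a blue handle lying flat, 170 mm long; origin under its middle, x towards the blade
- jar: a bystander: small glass jar with a steel cap, 56 mm across, 60 mm tall; origin at the centre of its underside
There are look-alikes about, which are no part of the job. Leave any black or red look-alike of the lock_pin alone.

How it is judged:
By the outcome, as a careful person would: the job done as asked, in the order asked, and still so for the second after the job is handed in, with the robot touching nothing.
It also fails if it takes over 72 s, if anything falls off the work surface, if the arm or the gripper's body presses on something with over 40 N, if the wrist force passes 120 N, or if a joint passes its speed limit or range.

## Robot

A 6-joint arm with a two-finger parallel gripper is mounted at the origin on the work surface. World frame = base frame: x ahead of the robot, y to its left, z up, the work surface at z = 0. Lengths are in m, angles in rad, forces in N, time in s.
With the tool pointing down it reaches from about 0.25 to 0.775 m from the base axis. Payload 4 kg.
Tool frame: the origin (TCP) lies at the very end of the fingers, on their centre line; the grasp point (between the pads) lies 19 mm behind it; z points along the fingers, y is the direction in which the jaws open and shut (so a half turn about z gives the same grasp; the last joint's range is limited). The gripper opens to 94 mm and grips with 3 to 60 N. Pads are 16 mm wide; open, the fingers measure 119 mm over their backs; the gripper's body (75 mm by 177 mm) begins 78 mm behind the grasp point.
Start: joints at [1.17, 0.087, 1.371, -0, 1.684, -0.103], TCP at [0.161, 0.526, 0.206] pointing down, gripper open.
Joint ranges: [-3.1, 3.1], [-0.76, 2.03], [0.27, 2.55], [-1.08, 4.22], [0.17, 2.65], [-2.57, 2.57]. Speed limits (rad/s): [2.79, 2.79, 3.14, 3.14, 3.14, 3.14].

## Interface

Orientations are given as [roll, pitch, yaw] about the fixed x, y, z axes, in that order (R = Rz(yaw) Ry(pitch) Rx(roll)).
In Python, from bench import robot, snapshot, calibration gives the robot as it stands. The module is installed in compiled form; this text tells all that it offers.
- The arm moves only by the tool servo_tool, never from a script. Its argument "series" is text: rows parted by semicolons, each of 5 numbers parted by spaces: the closure, from -1 (fully open) to 1 (shut), then the shift along the tool's x, y, z in cm, then the turn about the tool's z in rad. A call has 1 to 20 rows; each row is the pose to reach, as a shift and turn from the pose commanded when the call began, along the tool's axes at that moment; what a row does not reach only later rows make up. A row lasts 1/12 s, in which the tool goes at most 41.7 mm and 7.16 degrees, less where a joint would pass 70% of its speed; a pose out of reach is approached as far as the arm can. A call with a gripper value outside its range is refused whole. The fingers move at their own pace and stop on an object; the grip force is fixed at half the most. Time passes only in rows, so rows that repeat a pose let the fingers close. It gives the time, the measured TCP pose, the force and the opening at its end, in the units of the state.
- robot.get_obs(): the state, without advancing time (a new reading comes with each control period).
- snapshot(name): name is "side" or "top"; returns (picture, depth): 420x560x3 uint8, red, green, blue; 420x560 float32, m along the optical axis (not along the pixel's ray), 0 where there is no reading.
- calibration(name): a dict with "fx", "fy", "cx", "cy" (pixels), "k1" (the pictures are not rectified: a ray, as slopes to the right and down, at radius r is drawn at 1 + k1 r^2 times it, then the intrinsics apply), "rvec" (rotation vector, rad) and "tvec" (3), from world to camera coordinates, as OpenCV has them. Camera axes: x right, y down, z forward; pixel columns grow to the right and rows downward; lengths in m; the calibration is good to about 2 mm. A picture is of the moment at which its call begins. calibration takes no time and is no camera call.
- robot.close_job(): hands the job in, once; it reports no verdict.
The state is a dict: "time": time; "joint_positions": joint angles; "qvel": joint speeds; "joint_torque": joint torques, N m; "tool_pos": TCP position; "ee_rot": TCP orientation; "wrist_force": force on the tool from outside, world axes, zero at the start; "wrist_torque": the same for the moment, N m; "width": finger opening in m.
Only numpy, scipy, OpenCV 4.12 (cv2) and the standard library are available. Lean on these libraries where they do the work, as an engineer would, in place of code of your own. Each camera call takes 0.05 s, during which the arm holds its last target. There are 200 camera calls.

## Working session

There is one attempt and no reset: what is moved stays moved. The work goes in short steps, Python scripts to look and compute and a tool call to move; the robot and the scene stay as the last step left them, time stands still between calls to the robot, and variables do not carry over. Pictures are saved under pics/ and viewed, about 8 in all and at most 12, crops included, and the job is handed in when it is done.

Besides the shell and the picture viewer there is one more tool, called in YAML: its name, and indented under it one key for each argument. servo_tool: Moves the arm, as the interface text tells. Its arguments: {"type":"object","properties":{"series":{"type":"string"}},"required":["series"]}

```bash
mkdir -p pics
cat > h.py <<'E'
import numpy as np, cv2
from bench import robot, snapshot, calibration
def cam(n):
    c=calibration(n); R=cv2.Rodrigues(np.array(c["rvec"],float))[0]; t=np.array(c["tvec"],float).ravel()
    return c,R,t
def rays(n,uv):
    c,R,t=cam(n); uv=np.atleast_2d(np.array(uv,float))
    K=np.array([[c["fx"],0,c["cx"]],[0,c["fy"],c["cy"]],[0,0,1]])
    p=cv2.undistortPoints(uv.reshape(-1,1,2),K,np.array([c["k1"],0,0,0.])).reshape(-1,2)
    return -R.T@t, np.c_[p,np.ones(len(p))]@R   # origin, dirs (z=1 cam)
def onz(n,uv,z):
    o,d=rays(n,uv); return o+d*((z-o[2])/d[:,2])[:,None]
def bydepth(n,uv,D):
    o,d=rays(n,uv); uv=np.atleast_2d(uv).astype(int); return o+d*D[uv[:,1],uv[:,0]][:,None]
def proj(n,P):
    c,R,t=cam(n); K=np.array([[c["fx"],0,c["cx"]],[0,c["fy"],c["cy"]],[0,0,1]])
    return cv2.projectPoints(np.atleast_2d(P).astype(float),R,t,K,np.array([c["k1"],0,0,0.]))[0].reshape(-1,2)
def shot(n,name):
    p,D=snapshot(n); cv2.imwrite(f"pics/{name}.png",p[:,:,::-1]); np.save(f"pics/{name}.npy",D); return p,D
E
python3 - <<'E'
from h import *
for n in("top","side"):
    shot(n,n+"0"); c,R,t=cam(n); print(n,c,-R.T@t)
a=cv2.imread("pics/top0.png");b=cv2.imread("pics/side0.png")
print(robot.get_obs())
E
```

```text
top {'fx': 503.2493376124522, 'fy': 503.2493376124522, 'cx': 278.637892510525, 'cy': 206.3522281431323, 'k1': -0.005013933264944293, 'rvec': array([ 2.16185327, -2.13971659,  0.17117553]), 'tvec': array([1.10912417e-03, 6.00109775e-01, 1.24437945e+00])} [0.41165086 0.02195572 1.31858815]
side {'fx': 501.2040798163368, 'fy': 501.2040798163368, 'cx': 273.8185741387685, 'cy': 217.93188028518196, 'k1': -0.04612342821398582, 'rvec': array([ 0.94042789, -2.48101369,  1.0657185 ]), 'tvec': array([0.46979198, 0.31105821, 1.22048186])} [-0.09500615  0.813226    1.06614961]
{'time': 0.1, 'joint_positions': array([ 1.16991334e+00,  8.78557448e-02,  1.37205190e+00,  2.13876021e-05,
        1.68358777e+00, -1.03101316e-01]), 'qvel': array([-0.00016785, -0.00160694, -0.00339282, -0.00016864, -0.00085157,
        0.00012939]), 'joint_torque': array([ 1.52893008e-03, -3.41251194e+01, -3.03301549e+01,  7.18669756e-02,
        3.03810916e-02, -9.89761702e-05]), 'tool_pos': array([0.16118236, 0.5253568 , 0.20446105]), 'ee_rot': array([-3.13970218e+00, -2.16973224e-04,  2.84381317e+00]), 'wrist_force': array([ 0.46331689,  0.50434547, -0.28435077]), 'wrist_torque': array([0.04748889, 0.00585777, 0.0069027 ]), 'width': 0.09401522926626228}
```

View pics/top0.png

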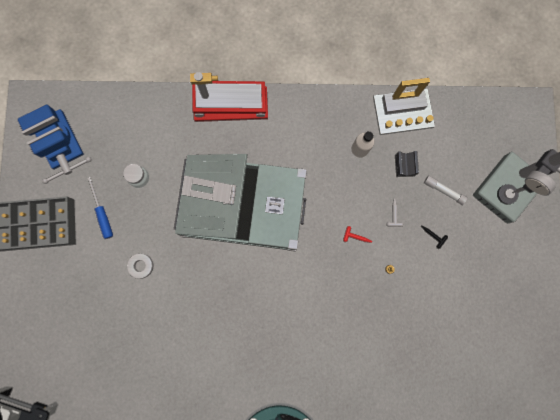

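View pics/side0.png

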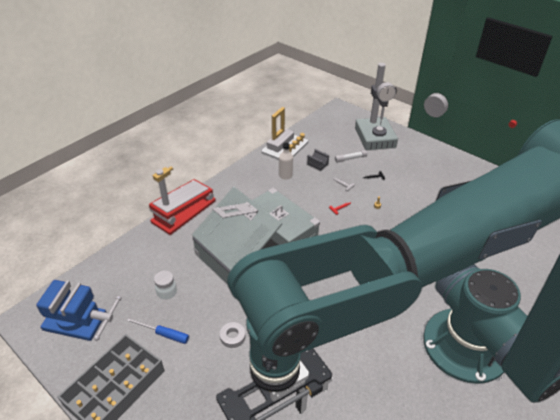

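The top view shows the case at (175–305, 153–249), with the lid open to the left, the hasp folded back on the lid at (210,190), and the staple plate at (275,205). There are three T-pins: red (357,237), black (435,237) and grey steel (394,213). The grey one fits because it is bare steel with a T bar, and the plug gauge at (445,190) has no bar. I'll confirm it in a crop.

Run:
```python
from h import *
p=cv2.imread("pics/top0.png"); D=np.load("pics/top0.npy")
a=cv2.resize(p[145:255,170:310],None,fx=4,fy=4,interpolation=cv2.INTER_CUBIC)
b=cv2.resize(p[175:255,335:455],None,fx=2,fy=2,interpolation=cv2.INTER_CUBIC)
o=np.zeros((440,800,3),np.uint8); o[:,:560]=a; o[:160,560:800]=b; cv2.imwrite("pics/crop1.png",o)
# pin mask
sub=(slice(190,235),slice(380,408)); g=p[sub].astype(int)
h=bydepth("top",[[u,v] for v in range(190,235) for u in range(380,408)],D)[:,2].reshape(45,28)
m=(g.min(2)>140).astype(np.uint8)
ys,xs=np.nonzero(m); print("pinmask",m.sum(),xs.min()+380,xs.max()+380,ys.min()+190,ys.max()+190)
W=onz("top",np.c_[xs+380,ys+190],0.008)[:,:2]
c,(w,hh),ang=cv2.minAreaRect(W.astype(np.float32)); print("rect",c,w,hh,ang)
for r in range(ys.min(),ys.max()+1): print(r+190,np.nonzero(m[r])[0]+380)
# depth of case parts
for nm,uv in dict(deck=[260,180],deck2=[262,235],deck3=[295,190],lid1=[195,175],lid2=[235,165],lid3=[230,230],lid4=[185,225],hasp1=[190,186],hasp2=[230,195],hasp3=[215,190],stap=[275,205],bench=[330,290],floorgap=[247,200]).items(): print(nm,bydepth("top",uv,D).round(4))
```

```text
pinmask 336 380 407 190 234
rect (0.5936458110809326, -0.29610586166381836) 0.07129145413637161 0.11771499365568161 88.84854888916016
190 [388 389 390 391]
191 [384 385 388 389 390]
192 [384]
193 [381 382]
194 [380 381 382]
195 [381 382 390]
196 [381 382 383 384 401 402]
197 [385 386 387 400 401 402]
198 [382 383 384 385 386 387 388 391 394 395 397 398 400 401 402]
199 [383 384 386 387 388 394 395 396 397]
200 [382 394 395 401]
201 [380 381 382 383 394 395 396 401]
202 [382 383 384 394 395]
203 [383 387 394 395 402 403]
204 [381 390 394 395 396 403]
205 [380 381 394 395 396]
206 [381 387 388 389 394 395 396]
207 [387 388 389 390 394 395 396]
208 [387 388 389 390 394 395 396]
209 [381 387 388 389 390 394 395 396]
210 [381 382 394 395 396]
211 [380 381 382 394 395 396]
212 [385 386 394 395 396]
213 [382 384 394 395 396]
214 [381 394 395 396]
215 [380 394 395 396]
216 [380 394 395 396 397]
217 [380 394 395 396 397 398]
218 [380 381 384 389 394 395 396 397 407]
219 [380 381 386 387 388 390 394 395 396 407]
220 [380 381 386 387 390 394 395 396 403]
221 [380 381 382 389 394 395 396 402 403
[... 353 characters left out ...]
390 391 392 393]
230 [380 381 382 385 386 387 388 389 390 391 392 393 406 407]
231 [382 383 389 390 391 392 394 398 399 400 401 405 406 407]
232 [380 383 390 391 392 398 399 400]
233 [387 389 390 391 395 396 398 399 400 405]
234 [384 385 387 388 389 390 391 392 395 396 397 399 400 401 405 406]
deck [[0.6595 0.0548 0.0874]]
deck2 [[0.5226 0.048  0.0825]]
deck3 [[ 0.636  -0.0327  0.0831]]
lid1 [[0.6664 0.214  0.1057]]
lid2 [[0.6802 0.1123 0.1596]]
lid3 [[0.5257 0.1197 0.1682]]
lid4 [[0.5432 0.2345 0.1028]]
hasp1 [[0.6189 0.2074 0.2121]]
hasp2 [[0.6065 0.1213 0.1711]]
hasp3 [[0.6148 0.1543 0.1883]]
stap [[0.5965 0.0168 0.0901]]
bench [[ 0.3892 -0.1281  0.001 ]]
floorgap [[0.617  0.089  0.0354]]
```

View pics/crop1.png

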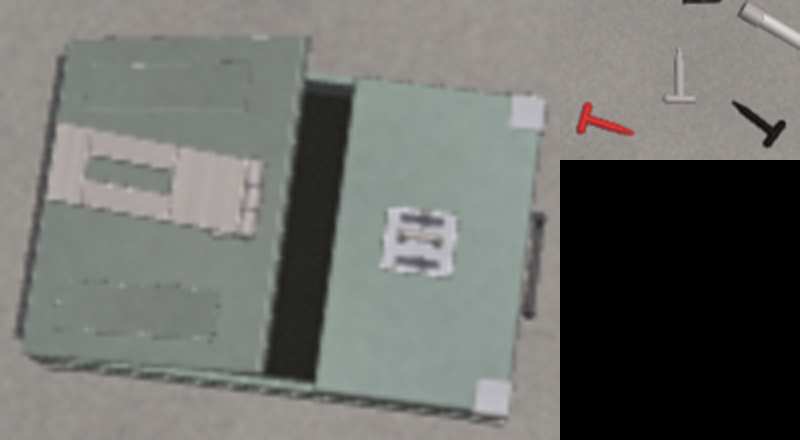

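The crop confirms it: the bare-steel T-pin has its handle at (395,224) and tip at (395,198). The staple is at crop (420,240), which is (275,205) in the full picture. Next I'll work out the case, lid, hasp and pin poses.

Run:
```python
from h import *
p=cv2.imread("pics/top0.png"); D=np.load("pics/top0.npy")
c=lambda x,y:[170+(x+.5)/4-.5,145+(y+.5)/4-.5]
C=onz("top",[c(546,97),c(507,413),c(354,80),c(316,380)],.085); print(C.round(4))
print("dx",np.linalg.norm(C[0]-C[1]),np.linalg.norm(C[2]-C[3]),"dy",np.linalg.norm(C[0]-C[2]),np.linalg.norm(C[1]-C[3]))
hsv=cv2.cvtColor(p,cv2.COLOR_BGR2HSV)
yaw=np.mean([np.arctan2(*(C[0]-C[1])[[1,0]]),np.arctan2(*(C[2]-C[3])[[1,0]])])
yaw2=np.mean([np.arctan2(*(C[0]-C[2])[[1,0]]),np.arctan2(*(C[1]-C[3])[[1,0]])])+np.pi/2
print("yaw",yaw,yaw2)
ps=(yaw+yaw2)/2; R=np.array([[np.cos(ps),-np.sin(ps)],[np.sin(ps),np.cos(ps)]])
mid=(C[0]+C[1])[:2]/2; org=mid+R@[0,.15]; print("origin",org)
loc=lambda P:np.c_[(P[:,:2]-org)@R,P[:,2]]
print("corners loc",loc(C).round(4))
print("staple ends z=.107",loc(onz("top",[c(397,239),c(443,241)],.109)).round(4), onz("top",[c(420,240)],.109))
# lid/hasp planes by depth in case frame
for nm,(u0,u1,v0,v1) in dict(lid=(215,235,220,232),lidb=(190,200,215,228),h_end=(184,188,180,190),h_root=(216,226,187,196),edge=(236,239,215,235)).items():
    uv=[[u,v] for v in range(v0,v1) for u in range(u0,u1)]; L=loc(bydepth("top",uv,D)); print(nm,np.median(L,0).round(4))
# pin by lightness columns
g=p[190:235,380:408].min(2); m=np.zeros_like(g); m[8:36,13:19]=(g[8:36,13:19]>132); m[32:36,6:24]|=(g[32:36,6:24]>132)
ys,xs=np.nonzero(m); xs=xs+380; ys=ys+190
s=ys<222; W=onz("top",np.c_[xs,ys],.008); f=np.polyfit(W[s][:,0],W[s][:,1],1); print("pin axis slope",f)
print("tip x",W[:,0].max(),"handle",W[~s].mean(0),W[~s].min(0),W[~s].max(0))
print(onz("top",[[395,224],[395,198]],.006))
```

```text
[[ 0.6898 -0.0603  0.085 ]
 [ 0.4917 -0.0367  0.085 ]
 [ 0.6992  0.0602  0.085 ]
 [ 0.5107  0.0806  0.085 ]]
dx 0.19948738400029206 0.18958983528436738 dy 0.12083220829181433 0.11877015577729542
yaw -0.11328606080247135 -0.11939908222110707
origin [0.60815255 0.10051972]
corners loc [[ 0.0997 -0.1502  0.085 ]
 [-0.0997 -0.1498  0.085 ]
 [ 0.0951 -0.0295  0.085 ]
 [-0.0945 -0.0311  0.085 ]]
staple ends z=.107 [[-0.005  -0.0698  0.109 ]
 [-0.0027 -0.0976  0.109 ]] [[0.59460227 0.01782729 0.109     ]]
lid [-0.0746  0.0244  0.1592]
lidb [-0.0688  0.1019  0.1153]
h_end [-2.000e-04  1.168e-01  2.169e-01]
h_root [0.0003 0.0418 0.1846]
edge [-0.0652 -0.0022  0.1693]
pin axis slope [-0.02218502 -0.28948214]
tip x 0.6313122334374569 handle [ 0.56330607 -0.30116629  0.008     ] [ 0.55915246 -0.3205899   0.008     ] [ 0.5674814  -0.28088972  0.008     ]
[[ 0.56219344 -0.29983577  0.006     ]
 [ 0.63155555 -0.30153678  0.006     ]]
```

```bash
cat >> h.py <<'E'
ORG=np.array([.6082,.1005]); YAW=-.116
EX=np.array([np.cos(YAW),np.sin(YAW)]); EY=np.array([-EX[1],EX[0]])
def cw(x,y,z): return np.r_[ORG+EX*x+EY*y,z]
def rel(P,yaw=None):
    o=robot.get_obs(); p=np.array(o["tool_pos"]); ps=o["ee_rot"][2]; d=np.array(P)-p
    t=0 if yaw is None else -((yaw-ps+np.pi)%(2*np.pi)-np.pi)
    return (np.r_[100*(d[0]*np.cos(ps)+d[1]*np.sin(ps)),100*(d[0]*np.sin(ps)-d[1]*np.cos(ps)),-100*d[2],t]).round(2)
def st():
    o=robot.get_obs(); p=np.array(o["tool_pos"]); q=p[:2]-ORG
    print("t",round(o["time"],2),"tcp",p.round(4),"case",np.r_[EX@q,EY@q,p[2]].round(4),"rot",np.array(o["ee_rot"]).round(3),"F",np.array(o["wrist_force"]).round(1),"w",round(o["width"],4))
E
python3 -c "
from h import *
st(); print(rel(cw(-.055,.005,.22),np.pi/2+YAW))"
```

```text
t 0.1 tcp [0.1612 0.5254 0.2045] case [-0.4932  0.3703  0.2045] rot [-3.14  -0.     2.844] F [ 0.5  0.5 -0.3] w 0.094
[-49.7  -28.    -1.55   1.39]
```

servo_tool:
  series: "1 -2 -1 -1.5 0.1; 1 -5 -3 -3 0.2; 1 -8 -4.5 -3.5 0.3; 1 -11 -6 -3.5 0.4; 1 -14 -8 -3.5 0.5; 1 -17 -10 -3.5 0.6; 1 -21 -12 -3.5 0.7; 1 -24 -14 -3.5 0.8; 1 -28 -16 -3.5 0.9; 1 -31 -17.5 -3.5 1; 1 -35 -20 -3.5 1.1; 1 -38 -21.5 -3.5 1.2; 1 -42 -24 -3.5 1.3; 1 -45 -25.5 -3 1.35; 1 -48 -27 -2.2 1.39; 1 -49.5 -28 -1.5 1.39; 1 -49.7 -28 -1.5 1.39; 1 -49.7 -28 -1.5 1.39"

```text
time: 1.6
tool_pos: [0.5542, 0.1116, 0.2189]
ee_rot: [-3.138, 0.0, 1.452]
wrist_force: [-0.4, -0.1, -0.2]
width: 0.0005
```

```bash
python3 -c "
from h import *
st()
for y,z in((.005,.18),(.004,.16),(-.01,.126),(-.015,.095),(-.015,.085),(-.015,.083)): print(rel(cw(-.055,y,z)))"
```

```text
t 1.6 tcp [0.5542 0.1116 0.2189] case [-0.0549  0.0047  0.2189] rot [-3.138  0.     1.452] F [-0.4 -0.1 -0.2] w 0.0005
[ 0.03 -0.01  3.89  0.  ]
[-0.07 -0.01  5.89  0.  ]
[-1.47 -0.    9.29  0.  ]
[-1.97 -0.   12.39  0.  ]
[-1.97 -0.   13.39  0.  ]
[-1.97 -0.   13.59  0.  ]
```

servo_tool:
  series: "1 0 0 2 0; 1 0 0 3.9 0; 1 -0.1 0 5 0; 1 -0.3 0 6 0; 1 -0.7 0 7 0; 1 -1 0 8 0; 1 -1.3 0 9 0; 1 -1.6 0 10 0; 1 -1.8 0 11 0; 1 -1.9 0 12 0; 1 -2 0 12.8 0; 1 -2 0 13.3 0; 1 -2 0 13.6 0; 1 -2 0 13.8 0; 1 -2 0 13.8 0"

```text
time: 2.85
tool_pos: [0.5519, 0.0918, 0.0851]
ee_rot: [3.141, 0.001, 1.454]
wrist_force: [-5.7, -2.4, 12.7]
width: 0.0008
```

Run:
```python
from h import *
st(); p,D=shot("side","side1")
print(proj("side",[cw(0,0.05,.12)]))
cv2.imwrite("pics/c2.png",cv2.resize(p[140:300,170:370,::-1],None,fx=3.5,fy=3.5,interpolation=cv2.INTER_CUBIC))
```

```text
t 2.85 tcp [0.5519 0.0918 0.0851] case [-0.0549 -0.0151  0.0851] rot [3.141e+00 1.000e-03 1.454e+00] F [-5.7 -2.4 12.7] w 0.0008
[[240.67415785 225.94917761]]
```

View pics/c2.png

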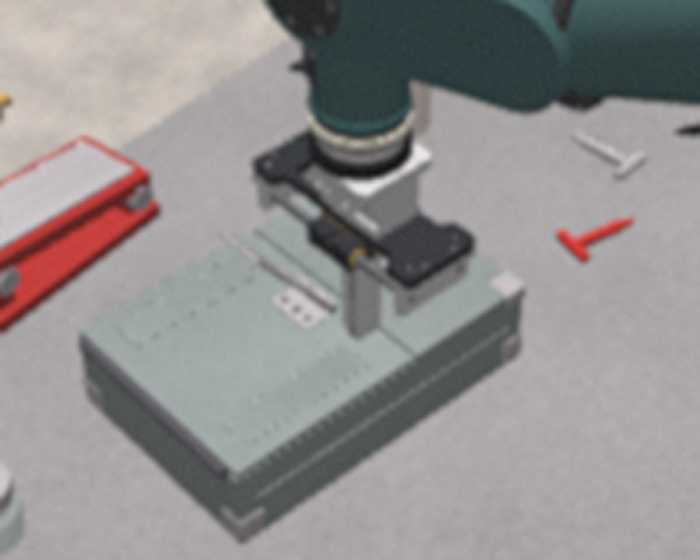

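servo_tool:
  series: "1 0 0 -4 0; 1 0 0 -8 0; 1 0 0 -11.5 0; 1 1.5 1.5 -14.5 0; 1 5 3.5 -15 0; 1 8.5 5 -15 0; 1 10.5 5.5 -14 0; 1 10.5 5.5 -11.5 0; 1 10.2 5.5 -9.5 0; 1 9.5 5.5 -9.1 0; 1 8.7 5.5 -9.1 0; 1 7.5 5.5 -9.6 0; 1 6.2 5.5 -10.1 0; 1 5 5.5 -10.5 0; 1 3.8 5.5 -10.9 0; 1 2.5 5.5 -11.2 0; 1 1.3 5.5 -11.4 0; 1 0.2 5.5 -11.4 0; 1 -0.9 5.5 -11.4 0; 1 -2 5.5 -11.3 0"

```text
time: 4.57
tool_pos: [0.6042, 0.065, 0.1955]
ee_rot: [3.141, -0.0, 1.454]
wrist_force: [-0.5, 0.7, -0.4]
width: 0.0004
```

Run:
```python
from h import *
st(); p,D=shot("side","side2")
cv2.imwrite("pics/c3.png",cv2.resize(p[140:300,170:370,::-1],None,fx=3.5,fy=3.5,interpolation=cv2.INTER_CUBIC))
```

```text
t 4.57 tcp [0.6042 0.065  0.1955] case [ 1.000e-04 -3.570e-02  1.955e-01] rot [ 3.141 -0.     1.454] F [-0.5  0.7 -0.4] w 0.0004
```

View pics/c3.png

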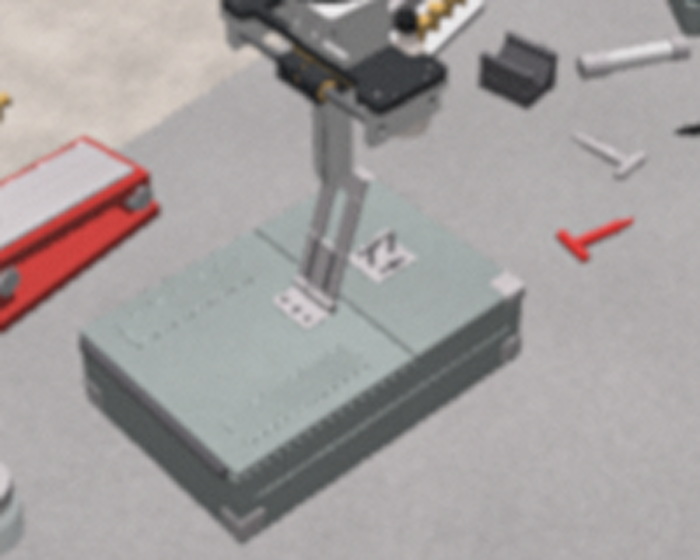

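servo_tool:
  series: "1 -1 0 0.3 0; 1 -2 0 0.7 0; 1 -3 0 1.3 0; 1 -3.8 0 2 0; 1 -4.6 0 2.7 0; 1 -5.4 0 3.5 0; 1 -6 0 4.4 0; 1 -6.6 0 5.3 0; 1 -7.1 0 6.3 0; 1 -7.4 0 7.3 0; 1 -7.75 0 8.4 0; 1 -7.9 0 9.3 0; 1 -7.9 0 9.8 0; 1 -7.9 0 10.1 0; 1 -7.9 0 10.1 0"

```text
time: 5.87
tool_pos: [0.5949, -0.0128, 0.0943]
ee_rot: [-3.141, 0.001, 1.454]
wrist_force: [-0.6, -1.8, 2.9]
width: 0.0007
```

```bash
python3 -c "
from h import *
st()"
```

```text
t 5.87 tcp [ 0.5949 -0.0128  0.0943] case [-1.00e-04 -1.14e-01  9.43e-02] rot [-3.141e+00  1.000e-03  1.454e+00] F [-0.6 -1.8  2.9] w 0.0007
```

```bash
python3 -c "
from h import *
print(rel([.579,-.3007,.12],-.02))"
```

```text
[-28.78   1.78  -2.57   1.47]
```

servo_tool:
  series: "1 0 0 -3 0; 1 0 0 -6 0; 1 -2 0 -8 0.1; 1 -5 0.3 -8 0.2; 1 -8 0.5 -8 0.32; 1 -11 0.7 -8 0.44; 0.2 -14 0.9 -8 0.56; 0.2 -17 1.1 -8 0.68; 0.2 -20 1.3 -8 0.8; 0.2 -23 1.5 -8 0.92; 0.2 -26 1.7 -8 1.04; 0.2 -28 1.8 -7 1.16; 0.2 -28.8 1.8 -5 1.28; 0.2 -28.8 1.8 -4 1.4; 0.2 -28.8 1.8 -2.6 1.47; 0.2 -28.8 1.8 -2.6 1.47; 0.2 -28.8 1.8 -2.6 1.47"

```text
time: 7.28
tool_pos: [0.5791, -0.2997, 0.1197]
ee_rot: [-3.14, 0.001, -0.014]
wrist_force: [0.4, 0.2, -0.5]
width: 0.0373
```

Run:
```python
from h import *
st(); print(rel([.579,-.3007,.003],-.02))
p,D=shot("top","top3"); q,E=shot("side","side3")
u=proj("side",[[.579,-.3,.02]])[0].astype(int); print(u)
a=cv2.resize(p[150:250,170:310,::-1],None,fx=4,fy=4,interpolation=cv2.INTER_CUBIC)
b=cv2.resize(q[u[1]-50:u[1]+30,u[0]-30:u[0]+30,::-1],None,fx=4,fy=4,interpolation=cv2.INTER_CUBIC)
o=np.zeros((400,800,3),np.uint8); o[:,:560]=a; o[:320,560:]=b; cv2.imwrite("pics/c4.png",o)
```

```text
t 7.28 tcp [ 0.5791 -0.2997  0.1197] case [ 0.0174 -0.4009  0.1197] rot [-3.14e+00  1.00e-03 -1.40e-02] F [ 0.4  0.2 -0.5] w 0.0373
[-1.000e-02  1.000e-01  1.167e+01  1.000e-02]
[345 180]
```

View pics/c4.png

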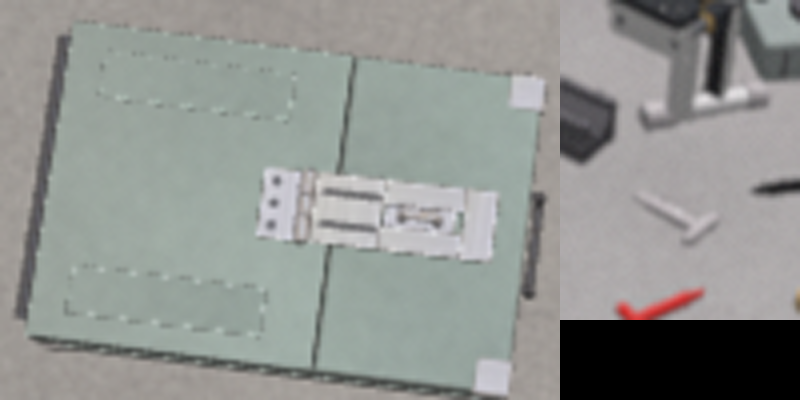

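Hasp lies flat with the staple standing in the slot (crop 397–443, 217); the pin lies untouched below the open fingers. I'll grasp it, and cross-check the staple against the leaf.

servo_tool:
  series: "0.2 0 0 3 0; 0.2 0 0.1 6 0; 0.2 0 0.1 9 0.01; 0.2 0 0.1 10.8 0.01; 0.2 0 0.1 11.7 0.01; 0.2 0 0.1 11.7 0.01; 1 0 0.1 11.7 0.01; 1 0 0.1 11.7 0.01; 1 0 0.1 11.7 0.01; 1 0 0.1 11.7 0.01; 1 0 0.1 11.7 0.01; 1 0 0.1 10 0.01; 1 0 0.1 7 0.01; 1 0 0.1 4 0.01; 1 0 0.1 1 0.01; 1 0 0.1 -1 0.01;1 0 0.1 -1 0.01"

```text
time: 8.8
tool_pos: [0.5821, -0.3032, 0.1375]
ee_rot: [3.135, -0.01, -0.026]
wrist_force: [1.5, -0.8, 0.2]
width: 0.011
```

Run:
```python
from h import *
st()
c=lambda x,y:[170+(x+.5)/4-.5,150+(y+.5)/4-.5]
def L(uv,z):
    P=onz("top",uv,z); q=P[:,:2]-ORG; return np.c_[q@EX,q@EY].round(4)
print("leaf tip",L([c(498,195),c(492,261)],.1035),"root pins",L([c(313,170),c(305,244)],.093))
print("staple",L([c(397,216),c(443,218)],.110))
p=cv2.imread("pics/top3.png")
g=cv2.cvtColor(p,cv2.COLOR_BGR2GRAY)[198:212,262:294]; print(g)
q,E=shot("side","side4"); t,_=shot("top","top4")
u=proj("side",[[.6,-.3,.13]])[0].astype(int); v=proj("top",[[.6,-.3,.13]])[0].astype(int)
o=np.hstack([cv2.resize(q[u[1]-40:u[1]+40,u[0]-40:u[0]+40,::-1],None,fx=5,fy=5,interpolation=cv2.INTER_CUBIC),cv2.resize(t[v[1]-40:v[1]+40,v[0]-40:v[0]+40,::-1],None,fx=5,fy=5,interpolation=cv2.INTER_CUBIC)]); cv2.imwrite("pics/c5.png",o); print(u,v)
```

```text
t 8.8 tcp [ 0.5821 -0.3032  0.1375] case [ 0.0208 -0.404   0.1375] rot [ 3.135 -0.01  -0.026] F [ 1.5 -0.8  0.2] w 0.011
leaf tip [[ 0.0183 -0.129 ]
 [-0.0226 -0.1303]] root pins [[ 0.0211 -0.014 ]
 [-0.0253 -0.0153]]
staple [[-0.0034 -0.0695]
 [-0.0011 -0.0974]]
[[136 144 163 193 206 201 198 197 197 197 196 196 195 194 194 194 194 192
  193 193 193 195 195 193 170 188 193 193 200 205 203 202]
 [114 116 120 146 204 202 200 197 197 197 196 197 197 196 195 195 195 194
  193 193 194 194 194 192 173 189 195 196 201 200 196 200]
 [170 176 176 172 200 197 197 187 184 187 191 189 197 196 198 199 197 196
  197 195 195 196 196 194 173 189 194 196 200 198 195 197]
 [197 202 200 179 159 163 164 148 136 160 171 169 194 189 194 195 188 184
  188 189 189 196 197 197 181 191 194 196 200 197 196 200]
 [196 202 201 171 176 197 199 166 159 175 176 182 179 147 152 150 147 143
  166 178 173 201 194 196 188 193 194 197 200 197 197 206]
 [197 201 202 156 188 202 202 164 140 174 189 186 184 178 177 176 176 177
  189 196 197 206 159 138 191 198 194 199 200 197 198 202]
 [198 203 206 148 205 204 196 141 106 
[... 346 characters left out ...]
9 196 199 184]
 [118 124 165 203 202 202 206 215 202 191 186 179 181 179 170 192 198 176
  188 194 188 167 159 162 191 196 195 202 199 196 199 176]
 [179 174 170 193 196 196 196 197 196 196 195 196 195 196 200 204 215 199
  189 184 167 158 162 172 193 196 197 201 199 197 198 163]
 [200 198 171 191 198 196 195 195 194 195 194 194 194 194 195 195 196 194
  194 194 193 195 202 181 193 196 198 201 198 196 200 153]
 [203 199 171 192 198 198 197 197 196 197 197 195 195 195 195 193 193 193
  192 193 192 194 201 189 195 195 198 199 197 199 206 162]
 [202 191 168 185 189 198 203 198 200 198 197 196 197 196 196 195 194 194
  195 194 194 196 204 204 199 195 199 200 197 199 203 152]]
[343 151] [407 202]
```

View pics/c5.png

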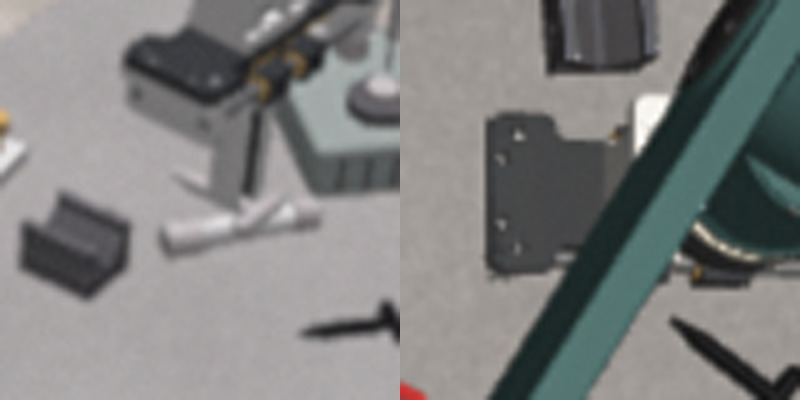

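Run:
```python
from h import *
st()
p=cv2.imread("pics/top3.png"); q=cv2.imread("pics/side3.png")
a=cv2.resize(p[195:215,258:298],None,fx=18,fy=18,interpolation=cv2.INTER_LANCZOS4)
u=proj("side",[cw(0,-.0835,.1)])[0]; print(u); u=u.astype(int)
b=cv2.resize(q[u[1]-12:u[1]+12,u[0]-22:u[0]+22],None,fx=16,fy=10,interpolation=cv2.INTER_LANCZOS4)
# predicted loop
for y in(-.0725,-.0835,-.0945):
    for z in (.087,.110):
        w=(proj("top",[cw(0,y,z)])[0]-[258,195]+.5)*18-.5; cv2.circle(a,tuple(int(k) for k in w),3,(0,0,255) if z>.1 else (255,0,0),-1)
o=np.zeros((600,720,3),np.uint8); o[:360]=a; o[360:600,:704]=b; cv2.imwrite("pics/c6.png",o)
```

```text
t 8.9 tcp [ 0.5796 -0.3016  0.1309] case [ 0.0181 -0.4027  0.1309] rot [ 3.141e+00 -1.000e-03 -2.600e-02] F [ 0.4 -0.8 -1.5] w 0.0108
[277.35415069 209.11175634]
```

View pics/c6.png

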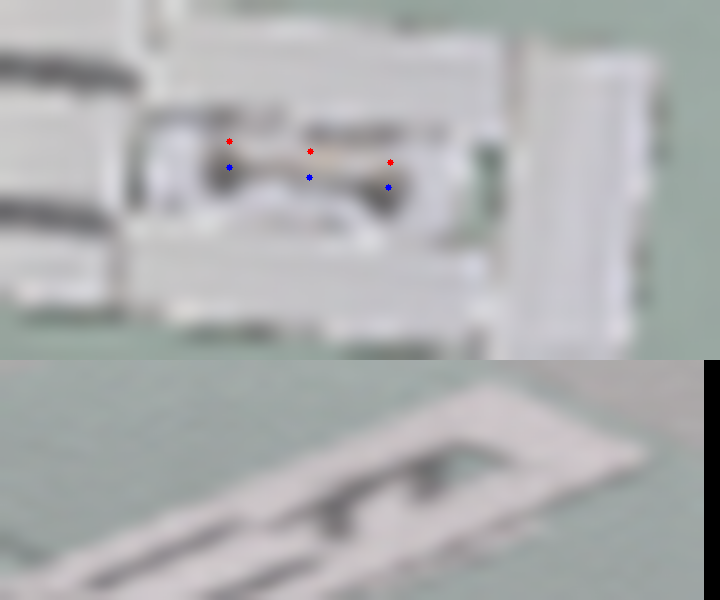

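```bash
python3 -c "
from h import *
print(rel(cw(-.087,-.0835,.150),YAW),rel(cw(-.087,-.0835,.101),YAW))"
```

```text
[ -7.61 -32.74  -1.91   0.09] [ -7.61 -32.74   2.99   0.09]
```

servo_tool:
  series: "1 -0.5 -2 -1.5 0; 1 -1 -5 -2 0; 1 -2 -8 -2 0; 1 -3 -11 -2 0.02; 1 -3.5 -14 -2 0.04; 1 -4 -17 -2 0.06; 1 -4.8 -20 -2 0.08; 1 -5.5 -23 -2 0.09; 1 -6.2 -26 -2 0.09; 1 -7 -29 -2 0.09; 1 -7.6 -31 -1.9 0.09; 1 -7.6 -32.3 -1 0.09; 1 -7.6 -32.7 1 0.09; 1 -7.6 -32.7 2.5 0.09; 1 -7.6 -32.7 3 0.09; 1 -7.6 -32.7 3 0.09; 1 -7.6 -32.7 3 0.09"

```text
time: 10.32
tool_pos: [0.5111, 0.0273, 0.0991]
ee_rot: [3.141, 0.003, -0.117]
wrist_force: [-0.2, 0.3, -0.6]
width: 0.0109
```

Run:
```python
from h import *
st()
q,E=shot("side","side5"); t,_=shot("top","top5"); st()
u=proj("side",[cw(-.03,-.0835,.105)])[0]; v=proj("top",[cw(-.03,-.0835,.105)])[0]; print(u,v)
u=u.astype(int);v=v.astype(int)
A=cv2.resize(q[u[1]-30:u[1]+30,u[0]-30:u[0]+30,::-1],None,fx=6.6,fy=6.6,interpolation=cv2.INTER_CUBIC);B=cv2.resize(t[v[1]-30:v[1]+30,v[0]-30:v[0]+30,::-1],None,fx=6.6,fy=6.6,interpolation=cv2.INTER_CUBIC)
A,B=A.copy(),B.copy()
for n,I,w in(("side",A,u),("top",B,v)):
    for P in (cw(-.035,-.0835,.104),cw(0,-.0835,.110)):
        k=(proj(n,[P])[0]-w+30+.5)*6.6-.5; cv2.circle(I,tuple(int(x) for x in k),2,(0,0,255),-1)
cv2.imwrite("pics/c7.png",np.hstack([A,B]))
```

```text
t 10.32 tcp [0.5111 0.0273 0.0991] case [-0.088  -0.084   0.0991] rot [ 3.141e+00  3.000e-03 -1.170e-01] F [-0.2  0.3 -0.6] w 0.0109
t 10.42 tcp [0.5124 0.0271 0.101 ] case [-0.0867 -0.084   0.101 ] rot [-3.141e+00 -1.000e-03 -1.170e-01] F [ 1.   0.2 -0.3] w 0.0107
[284.50392583 213.15886415] [273.18622343 215.37529625]
```

View pics/c7.png

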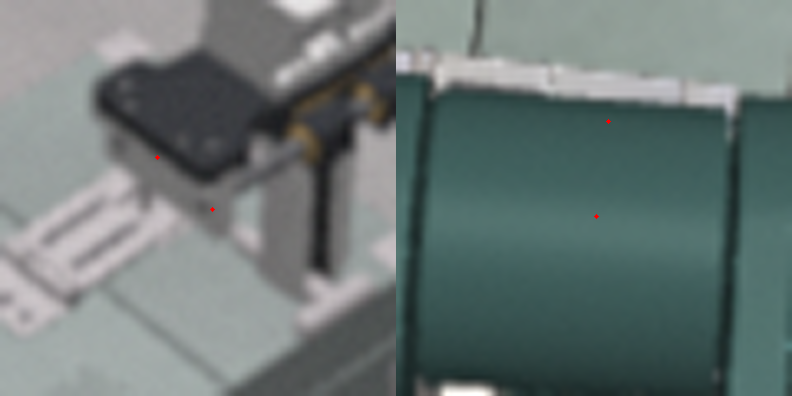

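servo_tool:
  series: "1 0.4 0 0 0; 1 0.9 -0.05 0 0; 1 1.4 -0.05 0 0; 1 1.9 -0.05 0 0; 1 2.4 -0.05 0 0; 1 2.8 -0.05 0 0; 1 3.2 -0.05 0 0; 1 3.5 -0.05 0 0; 1 3.7 -0.05 0 0; 1 3.9 -0.05 0 0; 1 3.9 -0.05 0 0"

```text
time: 11.33
tool_pos: [0.5513, 0.0235, 0.1007]
ee_rot: [-3.141, -0.001, -0.116]
wrist_force: [0.2, 0.7, 1.3]
width: 0.0111
```

Run:
```python
from h import *
st()
```

```text
t 11.33 tcp [0.5513 0.0235 0.1007] case [-0.0476 -0.0831  0.1007] rot [-3.141e+00 -1.000e-03 -1.160e-01] F [0.2 0.7 1.3] w 0.0111
```

servo_tool:
  series: "1 0.2 0 0 0; 1 0.4 0 0.03 0; 1 0.6 0 0.06 0; 1 0.8 0 0.1 0; 1 0.8 0 0.1 0"

```text
time: 11.75
tool_pos: [0.5591, 0.0225, 0.0996]
ee_rot: [-3.141, -0.0, -0.116]
wrist_force: [-1.6, 0.6, 2.7]
width: 0.0109
```

servo_tool:
  series: "1 0.2 0 0.03 0; 1 0.4 0 0.06 0; 1 0.6 0 0.1 0; 1 0.8 0 0.1 0; 1 0.8 0 0.1 0"

```text
time: 12.17
tool_pos: [0.5671, 0.0215, 0.0986]
ee_rot: [-3.141, -0.0, -0.116]
wrist_force: [-0.9, 0.9, 2.9]
width: 0.0109
```

Run:
```python
from h import *
st()
q,E=shot("side","side6"); t,_=shot("top","top6")
u=proj("side",[cw(-.01,-.0835,.105)])[0]; v=proj("top",[cw(0.01,-.0835,.105)])[0]
u=u.astype(int);v=v.astype(int)
A=cv2.resize(q[u[1]-30:u[1]+30,u[0]-30:u[0]+30,::-1],None,fx=6.6,fy=6.6,interpolation=cv2.INTER_CUBIC);B=cv2.resize(t[v[1]-30:v[1]+30,v[0]-30:v[0]+30,::-1],None,fx=6.6,fy=6.6,interpolation=cv2.INTER_CUBIC)
cv2.imwrite("pics/c8.png",np.hstack([A,B]))
```

```text
t 12.17 tcp [0.5671 0.0215 0.0986] case [-0.0317 -0.0832  0.0986] rot [-3.141 -0.    -0.116] F [-0.9  0.9  2.9] w 0.0109
```

View pics/c8.png

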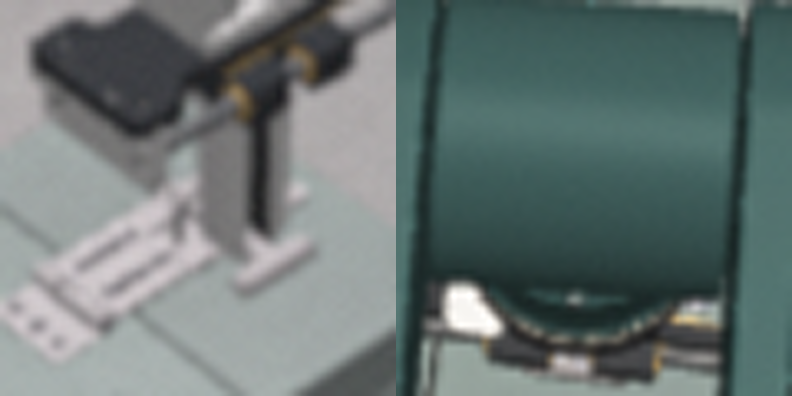

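servo_tool:
  series: "1 0.2 0 0 0; 1 0.4 0 0 0; 1 0.6 0 0 0; 1 0.6 0 0 0"

```text
time: 12.6
tool_pos: [0.573, 0.0208, 0.0985]
ee_rot: [-3.141, -0.0, -0.116]
wrist_force: [-2.3, -0.2, 3.2]
width: 0.011
```

servo_tool:
  series: "1 0.2 0 0 0; 1 0.4 0 0 0; 1 0.6 0 0 0; 1 0.7 0 0 0; 1 0.7 0 0 0"

```text
time: 13.02
tool_pos: [0.5799, 0.02, 0.0985]
ee_rot: [-3.141, -0.0, -0.116]
wrist_force: [-2.0, 0.2, 2.5]
width: 0.0109
```

```bash
python3 -c "
from h import *
st()"
```

```text
t 13.02 tcp [0.5799 0.02   0.0985] case [-0.0188 -0.0832  0.0985] rot [-3.141 -0.    -0.116] F [-2.   0.2  2.5] w 0.0109
```

servo_tool:
  series: "0.4 0 0 0 0; 0.4 0 0 0 0; 0.4 0 0 0 0; 0.4 0 0 -1.5 0; 0.4 0 0 -3.5 0; 0.8 -1 0 -4.5 0; 1 -3 0 -4.5 0; 1 -4.7 0 -4.5 0; 1 -4.7 0 -4.5 0; 1 -4.7 0 -4.5 0; 1 -4.7 0 -4.5 0"

```text
time: 13.93
tool_pos: [0.5334, 0.0254, 0.1433]
ee_rot: [-3.142, -0.001, -0.116]
wrist_force: [-0.1, -0.5, 0.1]
width: 0.0003
```

Run:
```python
from h import *
st()
q,E=shot("side","side7")
u=proj("side",[cw(-.01,-.0835,.105)])[0].astype(int)
cv2.imwrite("pics/c9.png",cv2.resize(q[u[1]-30:u[1]+30,u[0]-30:u[0]+30,::-1],None,fx=8,fy=8,interpolation=cv2.INTER_CUBIC))
```

```text
t 13.93 tcp [0.5334 0.0254 0.1433] case [-0.0656 -0.0833  0.1433] rot [-3.142e+00 -1.000e-03 -1.160e-01] F [-0.1 -0.5  0.1] w 0.0003
```

View pics/c9.png

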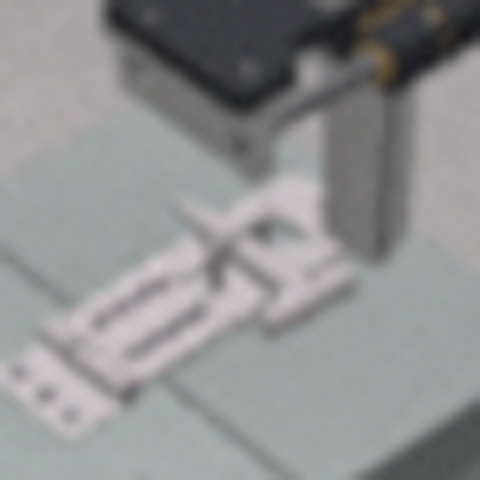

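servo_tool:
  series: "1 0 0 2 0; 1 0 0 4 0; 1 0 0 4.5 0; 1 0 0 4.5 0; 1 0.5 0 4.5 0; 1 1 0 4.5 0; 1 1.5 0 4.5 0; 1 1.9 0 4.5 0; 1 2.3 0 4.5 0; 1 2.3 0 4.5 0"

```text
time: 14.82
tool_pos: [0.557, 0.0227, 0.099]
ee_rot: [-3.141, -0.002, -0.116]
wrist_force: [-0.1, 0.2, 0.8]
width: 0.0006
```

servo_tool:
  series: "1 0.3 0 0 0; 1 0.6 0 0 0; 1 0.9 0 0 0; 1 1.2 0 0 0; 1 1.4 0 0 0; 1 1.4 0 0 0"

```text
time: 15.32
tool_pos: [0.5702, 0.0211, 0.0984]
ee_rot: [-3.142, -0.001, -0.116]
wrist_force: [-0.4, -0.6, 0.2]
width: 0.0003
```

```bash
python3 -c "
from h import *
st()"
```

```text
t 15.32 tcp [0.5702 0.0211 0.0984] case [-0.0285 -0.0832  0.0984] rot [-3.142e+00 -1.000e-03 -1.160e-01] F [-0.4 -0.6  0.2] w 0.0003
```

Run:
```python
from h import *
st()
q,E=shot("side","side8")
u=proj("side",[cw(-.01,-.0835,.105)])[0].astype(int)
cv2.imwrite("pics/c10.png",cv2.resize(q[u[1]-30:u[1]+30,u[0]-30:u[0]+30,::-1],None,fx=8,fy=8,interpolation=cv2.INTER_CUBIC))
```

```text
t 15.32 tcp [0.5702 0.0211 0.0984] case [-0.0285 -0.0832  0.0984] rot [-3.142e+00 -1.000e-03 -1.160e-01] F [-0.4 -0.6  0.2] w 0.0003
```

View pics/c10.png

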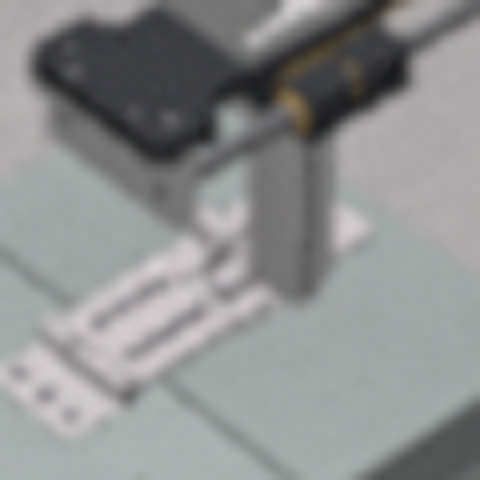

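The handle sits ahead of the fingers and has moved towards the staple, its left end going from (275,325) to (225,290). I've used all my picture views, so I'll go by force and depth from here.

servo_tool:
  series: "1 0.15 0 0 0; 1 0.3 0 0 0; 1 0.4 0 0 0"

```text
time: 15.62
tool_pos: [0.5729, 0.0209, 0.0982]
ee_rot: [-3.141, 0.002, -0.116]
wrist_force: [-3.8, 1.4, 1.6]
width: 0.0007
```

servo_tool:
  series: "1 0.1 0 0 0; 1 0.2 0 0 0; 1 0.2 0 0 0"

```text
time: 15.87
tool_pos: [0.5732, 0.0209, 0.0981]
ee_rot: [3.142, 0.006, -0.116]
wrist_force: [-8.2, 0.7, 2.0]
width: 0.0009
```

```bash
python3 -c "
from h import *
st()"
```

```text
t 15.87 tcp [0.5732 0.0209 0.0981] case [-0.0256 -0.0831  0.0981] rot [ 3.142  0.006 -0.116] F [-8.2  0.7  2. ] w 0.0009
```

servo_tool:
  series: "1 0.1 0 0 0; 1 0.2 0 0 0; 1 0.2 0 0 0"

```text
time: 16.12
tool_pos: [0.5734, 0.0208, 0.0977]
ee_rot: [3.141, 0.01, -0.116]
wrist_force: [-11.5, 1.1, 4.4]
width: 0.0004
```

servo_tool:
  series: "1 0.1 0 0 0; 1 0.2 0 0 0; 1 0.2 0 0 0"

```text
time: 16.37
tool_pos: [0.5736, 0.0208, 0.0973]
ee_rot: [3.141, 0.015, -0.116]
wrist_force: [-15.3, 1.5, 6.3]
width: 0.0006
```

```bash
python3 -c "
from h import *
st()"
```

```text
t 16.37 tcp [0.5736 0.0208 0.0973] case [-0.0252 -0.0832  0.0973] rot [ 3.141  0.015 -0.116] F [-15.3   1.5   6.3] w 0.0006
```

servo_tool:
  series: "1 -0.4 0 0 0; 1 -1 0 0 0; 1 -2.5 0 -1 0; 1 -4 0 -4 0; 1 -6 0 -8 0; 1 -8 2 -11 0; 1 -8 6 -12 0; 1 -8 10 -12 0; 1 -8 14 -12 0; 1 -8 18 -12 0; 1 -8 22 -12 0; 1 -8 26 -12 0; 1 -8 28 -12 0;1 -8 28 -12 0"

```text
time: 17.53
tool_pos: [0.4671, -0.2534, 0.2181]
ee_rot: [3.139, -0.001, -0.122]
wrist_force: [-0.1, 0.6, -0.4]
width: 0.0004
```

Run:
```python
from h import *
st()
t,D=shot("top","top9"); q,E=shot("side","side9")
def L(P): 
    k=P[:,:2]-ORG; return np.c_[k@EX,k@EY,P[:,2]]
# case-frame height map from both depths around the staple
for n,Z in(("top",D),("side",E)):
    vv,uu=np.nonzero(Z>0); P=L(bydepth(n,np.c_[uu,vv],Z)); s=(abs(P[:,1]+.0835)<.035)&(abs(P[:,0])<.075)&(P[:,2]>.07)
    P=P[s]; print(n)
    xs=np.arange(-.03,.07,.004); ys=np.arange(-.1155,-.045,.008)
    H=np.zeros((len(xs),len(ys)))
    for i,x in enumerate(xs):
        for j,y in enumerate(ys):
            k=(abs(P[:,0]-x)<.002)&(abs(P[:,1]-y)<.004); H[i,j]=1000*P[k,2].max() if k.any() else 0
    print("y",(ys*1000).round()); [print(round(x*1000),r.round().astype(int)) for x,r in zip(xs,H)]
# gray of the top picture around the staple (rows=px v)
v=proj("top",[cw(0,-.0835,.101)])[0].astype(int); print(v); print(cv2.cvtColor(t,cv2.COLOR_RGB2GRAY)[v[1]-28:v[1]+14,v[0]-14:v[0]+15])
```

```text
t 17.53 tcp [ 0.4671 -0.2534  0.2181] case [-0.0992 -0.3679  0.2181] rot [ 3.139e+00 -1.000e-03 -1.220e-01] F [-0.1  0.6 -0.4] w 0.0004
top
y [-116. -108. -100.  -92.  -84.  -76.  -68.  -60.  -52.]
-30 [89 90 88 91 88 89 87 91 88]
-26 [91 87 99 87 91 99 91 88 88]
-22 [ 98 102  96  98 102 102  97  97  95]
-18 [100  99 103  98 106 109 106 100  98]
-14 [100 100 114 109 111 109 110 107  98]
-10 [103 101 111 113 111 111 112 108  98]
-6 [101  98 106 113 112 115 109 100  98]
-2 [ 99 103 111 115 115 119 111  93  97]
2 [101  96  89 109 111 112  91  98  98]
6 [100  97 105  99 110 106  98  97  96]
10 [ 97 102  98 102 113 102  97 100  96]
14 [ 98 100  99 101 110 106  98  98  99]
18 [ 99  99  99  97 110 109 100 100  99]
22 [ 86  98  88  94 112 105  89  88  87]
26 [ 90  89  88  89 112 110  89  87  89]
30 [ 87  87  89 101 110 108  90  90  90]
34 [ 88  87  89  87 110 103  90  89  90]
38 [ 89  89  87  87 110 106  86  87  90]
42 [ 88  88  89  91 107 109  89  88  86]
46 [ 89  90  90  91 109 105  88  86  87]
50 [ 87  87  89  88 108 103  89  89  83]
54 [ 89  90  85  88 105  89  88  91  91]
58 [92 87 90 9
[... 630 characters left out ...]
  95  96  97   0 109  97  93  92]
22 [ 92  93   0   0 108 104  93  91   0]
26 [  0   0   0   0 106 108  90  87   0]
30 [  0  86   0   0 107 109  86  85  86]
34 [ 85  87   0 102 106  87  85  90  84]
38 [ 85  86  87   0 107 109  87  89  85]
42 [ 84  88   0   0 107 101  87  88  89]
46 [ 87  87   0   0 107 102  85  87  86]
50 [  0  86   0   0 103  86  84  86  86]
54 [ 88  90   0   0 105  87  89  86  88]
58 [86 91 86 84 85 86 84 86 86]
62 [91 84 88  0 86 86 86 88 84]
66 [87 87 85 82 84 86  0 85 84]
[274 203]
[[158 156 155 ... 163 162 161]
 [155 155 156 ... 161 161 161]
 [156 155 157 ... 160 160 162]
 ...
 [156 158 160 ... 198 186 189]
 [156 157 158 ... 135 135 151]
 [155 156 157 ... 155 157 159]]
```

Run:
```python
from h import *
a=cv2.GaussianBlur(cv2.imread("pics/top0.png"),(5,5),0);b=cv2.GaussianBlur(cv2.imread("pics/top9.png"),(5,5),0)
m=(cv2.absdiff(a,b).max(2)>35).astype(np.uint8)
n,l,s,c=cv2.connectedComponentsWithStats(m); print([tuple(x) for x in s[1:] if x[4]>8])
robot.close_job()
```

```text
[(np.int32(218), np.int32(164), np.int32(50), np.int32(77), np.int32(1456)), (np.int32(270), np.int32(195), np.int32(11), np.int32(7), np.int32(28)), (np.int32(283), np.int32(198), np.int32(11), np.int32(17), np.int32(135)), (np.int32(297), np.int32(201), np.int32(210), np.int32(219), np.int32(18283)), (np.int32(209), np.int32(206), np.int32(5), np.int32(5), np.int32(12)), (np.int32(272), np.int32(210), np.int32(6), np.int32(4), np.int32(16)), (np.int32(194), np.int32(214), np.int32(3), np.int32(5), np.int32(13)), (np.int32(208), np.int32(215), np.int32(18), np.int32(7), np.int32(65)), (np.int32(201), np.int32(216), np.int32(5), np.int32(5), np.int32(16)), (np.int32(199), np.int32(222), np.int32(6), np.int32(4), np.int32(15)), (np.int32(208), np.int32(227), np.int32(7), np.int32(5), np.int32(13)), (np.int32(200), np.int32(233), np.int32(8), np.int32(3), np.int32(16)), (np.int32(0), np.int32(387), np.int32(58), np.int32(33), np.int32(957)), (np.int32(195), np.int32(391), np.int32(62), np.int32(29), np.int32(1025)), (np.int32(2), np.int32(410), np.int32(6), np.int32(10), np.int32(40)), (np.int32(276), np.int32(413), np.int32(19), np.int32(7), np.int32(99)), (np.int32(0), np.int32(414), np.int32(2), np.int32(6), np.int32(11))]
the job is handed in; nothing more can be done
```

The case is ready for carrying and the job is handed in, at about 17.7 s of the 72 s. I shut the lid, swung the hasp flat over the staple, then pushed the grey steel pin through the staple until it would go no further. The arm is clear of everything.

- **Lid:** at the end of the press the fingers were at 85.1 mm with about 13 N on them, which matches a shut lid.
- **Hasp:** the pictures show it flat, with the staple standing up through its slot.
- **Pin:** the last push stalled, going from 8 to 15 N over 0.4 mm, which I take as the handle against the staple. That push went to the top of the 5–15 N sliding range you gave.
- **Pin depth:** depth readings from both cameras put the handle right beside the loop and the tip about 56 mm past the staple. I expected about 57 mm. The readings scatter by a few millimetres, so they show no clear gap but cannot rule out a very small one.
- **Other objects:** before and after top pictures differ only at the case and where the arm was or now is. The arm hid part of the area around the pins at the end, so the red and black look-alikes and the thumbscrew were not fully checked there. The arm's path did not go near them at bench height.
- **Not checked by eye:** I had used all 12 picture views before the final push, so the last checks are force and depth numbers only.

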